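Lay the cut bricks into the gaps of a broken kerb

ROBOT

A 6-joint arm with a two-finger parallel gripper is mounted at the origin on the work surface. World frame = base frame: x ahead of the robot, y to its left, z up, the work surface at z = 0. Lengths are in m, angles in degrees, forces in N, time in s.
With the tool pointing down it reaches from about 0.4 to 0.825 m from the base axis. Payload 7 kg.
Tool frame: the origin (TCP) lies at the very end of the fingers, on their centre line; the grasp point (between the pads) lies hold_point_z behind it (hold_point_z is the distance from the TCP to the grasp point, in m); z points along the fingers, y is the direction in which the jaws open and shut (so a half turn about z gives the same grasp; the last joint's range is limited). The gripper opens to 88 mm and grips with 3 to 60 N. Pads are 19 mm wide; open, the fingers measure 130 mm over their backs; the gripper's body (78 mm by 193 mm) begins 47 mm behind the grasp point.
Start: joints at [86.121, 20.546, 0.682, 0, -70.136, -16.507], TCP at [0.235, 0.633, 0.204] pointing down, gripper open.
Joint ranges: [-176.03, 176.03], [-82.01, 121.73], [-58.28, 71.71], [-173.87, 95.51], [-174.79, -0.11], [-173.66, 173.66]. Speed limits (degrees/s): [136.94, 136.94, 172.46, 180, 180, 180].

INTERFACE

Orientations are given as [roll, pitch, yaw] about the fixed x, y, z axes, in that order (R = Rz(yaw) Ry(pitch) Rx(roll)).
In Python, from plant import get_obs, snapshot, close_job, hold_point_z gives the robot as it stands. The module is installed in compiled form; this text tells all that it offers.
- The arm moves only by the tool jog_arm, never from a script. Its argument "commands" is a list of rows, each a list of 4 numbers: the shift along the world's x, y, z in mm, then the turn about the world's z in degrees. In form: [[x, y, z, turn], ...]. A call has exactly 10 rows; each row shifts and turns the commanded pose from where the row before left it; what a row does not reach is not made up. A row lasts 1/12 s, in which the tool goes at most 41.7 mm and 7.16 degrees, less where a joint would pass 70% of its speed; a pose out of reach is approached as far as the arm can. A call is refused whole if a number of a shift passes 41.7 or a number of a turn 7.16, either way. A call with a gripper value outside its range is refused whole. "fingers" is the finger opening in mm, from 0 to 87.6, set as the call begins (left out, the last holds). The fingers move at their own pace and stop on an object; the grip force is fixed at half the most. Time passes only in rows, so rows that do not move let the fingers close, or fill a call up. It gives the time, the measured TCP pose, the force and the opening at its end, in the units of the state.
- get_obs(): the state, without advancing time (a new reading comes with each control period).
- snapshot(name): name is "side" or "top"; returns a dict with "image" (420x560x3 uint8, red, green, blue), "fov_y" (degrees; the focal length in pixels is half the picture's height over the tangent of half this angle, whatever the lens; pixels are square), "cx", "cy" (the principal point, pixels), "rvec" (rotation vector, rad) and "tvec" (3), from world to camera coordinates, as OpenCV has them. Camera axes: x right, y down, z forward; pixel columns grow to the right and rows downward; lengths in m; the calibration is good to about 2 mm. A picture is of the moment at which its call begins. There is no depth.
- close_job(): hands the job in, once; it reports no verdict.
The state is a dict: "clock": time; "joint_pos": joint angles; "qvel": joint speeds; "tau": joint torques, N m; "tool_pos": TCP position; "orientation": TCP orientation; "force": force on the tool from outside, world axes, zero at the start; "moment": the same for the moment, N m; "opening": finger opening in m.
Only numpy, scipy, OpenCV 4.12 (cv2) and the standard library are available. Lean on these libraries where they do the work, as an engineer would, in place of code of your own. Each camera call takes 0.05 s, during which the arm holds its last target.

TASK

The little brick kerb on this ledge has three gaps, and three loose cut bricks lie ready for them: lay the long brick in the long gap, the medium brick in the medium gap and the short brick in the short gap. Set each one gently down, without dropping it, the same way up as it lies, flat on its mortar bed, in line with the old bricks and centred so that a joint stays open at both ends. Leave the lump of plaster, the tile shard and the hammer where they are.

Things in the scene. Friction and masses are not known exactly. Their poses are not given: they have to be found in the camera images.
- brick_long: The long loose cut brick: red clay block 140 long x 50 wide x 55 high (mm), about 0.65 kg, a single row of 4 dark round marks along its top (looks only, the top is flat). It lies on its bed face, free on the ledge. Origin: centre of its underside; its y axis runs along its length, x across its 50 mm width, z up. Either end may go either way.
- brick_medium: The medium loose cut brick: red clay block 100 long x 50 wide x 55 high (mm), about 0.47 kg, a single row of 3 dark round marks along its top (looks only, the top is flat). It lies on its bed face, free on the ledge. Origin: centre of its underside; its y axis runs along its length, x across its 50 mm width, z up. Either end may go either way.
- brick_short: The short loose cut brick: red clay block 60 long x 50 wide x 55 high (mm), about 0.28 kg, a single row of 2 dark round marks along its top (looks only, the top is flat). It lies on its bed face, free on the ledge. Origin: centre of its underside; its y axis runs along its length, x across its 50 mm width, z up. Either end may go either way.
- gap_long: The long gap: fixed stub of kerb, two old brick ends (40 mm long, 50 wide, tops 61 mm above the ledge, one dark mark on each) with 168 mm of empty space between them, on a pale hard flat mortar bed 6 mm thick, 62 wide; open to front and back. Origin: middle of the space, at the ledge under the bed (bed surface 6 mm up); y axis along the kerb, x across, z up.
- gap_medium: The medium gap: fixed stub of kerb, two old brick ends (40 mm long, 50 wide, tops 61 mm above the ledge, one dark mark on each) with 128 mm of empty space between them, on a pale hard flat mortar bed 6 mm thick, 62 wide; open to front and back. Origin: middle of the space, at the ledge under the bed (bed surface 6 mm up); y axis along the kerb, x across, z up.
- gap_short: The short gap: fixed stub of kerb, two old brick ends (40 mm long, 50 wide, tops 61 mm above the ledge, one dark mark on each) with 88 mm of empty space between them, on a pale hard flat mortar bed 6 mm thick, 62 wide; open to front and back. Origin: middle of the space, at the ledge under the bed (bed surface 6 mm up); y axis along the kerb, x across, z up.
- plaster_lump: Bystander: pale lump of plaster, about 40 x 45 x 37 mm, loose. Origin: centre of its underside.
- tile_shard: Bystander: shard of white tile, about 40 x 55 mm, 8 mm thick, loose, lying flat. Origin: about its middle, on its underside.
- lump_hammer: Bystander: short heavy hammer lying flat, wooden handle, dark steel head 85 x 35 x 35 mm; about 185 mm long in all. Origin: on its underside, at the free face of the head (head centre 12 mm towards the handle, the handle runs on along its -y axis to 180 mm).
There are look-alikes about, which are no part of the job. What is shaped like the brick_medium but purple or white is not meant.

How it is judged (in metres and radians):
At the end, for the whole second after the job is handed in: Each loose brick lies released and at rest in the gap of its own size, upright and flat on the mortar bed (height within 4 mm), its centre within 12 mm of the gap's centre along the kerb and within 12 mm across it, and turned no more than 0.14 rad from the kerb's line (x of brick_long in the frame of gap_long between -0.012 and 0.012 m and y of brick_long in the frame of gap_long between -0.012 and 0.012 m and z of brick_long in the frame of gap_long between 0.002 and 0.01 m and angle between the y axis of brick_long and the y axis of gap_long, either way round below 0.14 rad and angle between each of brick_long, brick_medium, brick_short's own z axis and vertical below 0.08 rad and linear speed of each of brick_long, brick_medium, brick_short below 0.02 m/s and x of brick_medium in the frame of gap_medium between -0.012 and 0.012 m and y of brick_medium in the frame of gap_medium between -0.012 and 0.012 m and z of brick_medium in the frame of gap_medium between 0.002 and 0.01 m and angle between the y axis of brick_medium and the y axis of gap_medium, either way round below 0.14 rad and x of brick_short in the frame of gap_short between -0.012 and 0.012 m and y of brick_short in the frame of gap_short between -0.012 and 0.012 m and z of brick_short in the frame of gap_short between 0.002 and 0.01 m and angle between the y axis of brick_short and the y axis of gap_short, either way round below 0.14 rad); the robot touches nothing.
It fails at once if a brick is dropped (falls free faster than 0.6 m/s, about 20 mm of fall) ((linear speed of brick_long above 0.6 m/s and contact force between the fingers and brick_long below 0.01 N) or (linear speed of brick_medium above 0.6 m/s and contact force between the fingers and brick_medium below 0.01 N) or (linear speed of brick_short above 0.6 m/s and contact force between the fingers and brick_short below 0.01 N)).
It fails at once if the plaster lump is shifted by more than 20 mm (distance of plaster_lump from where it was at the start of the episode above 0.02 m).
It fails at once if the tile shard is shifted by more than 20 mm (distance of tile_shard from where it was at the start of the episode above 0.02 m).
It fails at once if the hammer is shifted by more than 20 mm (distance of lump_hammer from where it was at the start of the episode above 0.02 m).
It also fails if it takes over 96 s, if anything falls off the work surface, if the arm or the gripper's body presses on something with over 40 N, if the wrist force passes 120 N, or if a joint passes its speed limit or range.

## Working session

There is one attempt and no reset: what is moved stays moved. The work goes in short steps, Python scripts to look and compute and a tool call to move; the robot and the scene stay as the last step left them, time stands still between calls to the robot, and variables do not carry over. Pictures are saved under pics/ and viewed, and the job is handed in when it is done.

Besides the shell and the picture viewer there is one more tool, called as name([rows], argument=value, ...), one row to a line, values as JSON. jog_arm: Moves the arm, as the interface text tells. Its arguments: {"type":"object","properties":{"commands":{"type":"array","items":{"type":"array","items":{"type":"number"}}},"fingers":{"type":"number"}},"required":["commands"]}

```bash
mkdir -p pics
cat > h.py <<'E'
import numpy as np, cv2, json
from plant import get_obs, snapshot, close_job, hold_point_z
def snap(n,f):
    s=snapshot(n); cv2.imwrite('pics/'+f+'.png',s['image'][:,:,::-1]); np.save('pics/'+f+'.npy',s,allow_pickle=True); return s
def load(f): return np.load('pics/'+f+'.npy',allow_pickle=True).item()
def cam(s):
    h=s['image'].shape[0]; f=h/2/np.tan(np.radians(s['fov_y'])/2)
    K=np.array([[f,0,s['cx']],[0,f,s['cy']],[0,0,1]]); R=cv2.Rodrigues(np.array(s['rvec'],float))[0]; return K,R,np.array(s['tvec'],float).ravel()
def back(s,uv,z):
    K,R,t=cam(s); c=-R.T@t; d=R.T@np.linalg.inv(K)@np.array([uv[0],uv[1],1.]); return c+d*(z-c[2])/d[2]
def proj(s,P):
    K,R,t=cam(s); p=(K@(R@np.atleast_2d(P).T+t[:,None])).T; return p[:,:2]/p[:,2:]
E
python3 - <<'E'
from h import *
for n in('top','side'):
    s=snap(n,n+'0'); K,R,t=cam(s); print(n,{k:v for k,v in s.items() if k!='image'},-R.T@t)
print(hold_point_z if not callable(hold_point_z) else hold_point_z(),get_obs())
E
```

```text
top {'fov_y': 56.97376626927664, 'cx': 283.8625484601568, 'cy': 211.3166435904171, 'rvec': array([ 1.95500171, -2.25754095,  0.26269633]), 'tvec': array([-0.02650643,  0.48872615,  0.86720475])} [ 0.27548837 -0.06107505  0.95497431]
side {'fov_y': 55.28322854805788, 'cx': 291.76648123937963, 'cy': 213.05946003058293, 'rvec': array([ 0.06440567, -2.79987853,  1.34517524]), 'tvec': array([0.47876759, 0.09747008, 0.82687904])} [0.43957792 0.60867689 0.59894195]
0.0188 {'clock': 0.1, 'joint_pos': array([ 8.61212705e+01,  2.05874952e+01,  6.38190649e-01, -1.84843225e-02,
       -7.01347055e+01, -1.65075079e+01]), 'qvel': array([-0.03340897, -0.07858774,  0.10275821,  0.01273771,  0.0504024 ,
        0.01700491]), 'tau': array([-1.12564299e-03, -5.84161949e+01,  2.93751526e+01,  7.01543123e+00,
        1.01447999e-02, -4.68070357e-05]), 'tool_pos': array([0.23498677, 0.63227142, 0.20360586]), 'orientation': array([ 1.79914515e+02, -7.21194082e-03, -2.03925260e+01]), 'force': array([-0.91767573,  0.37125326,  0.30718686]), 'moment': array([-0.01629208,  0.01496712,  0.00712834]), 'opening': 0.08777934175113865}
```

View pics/top0.png

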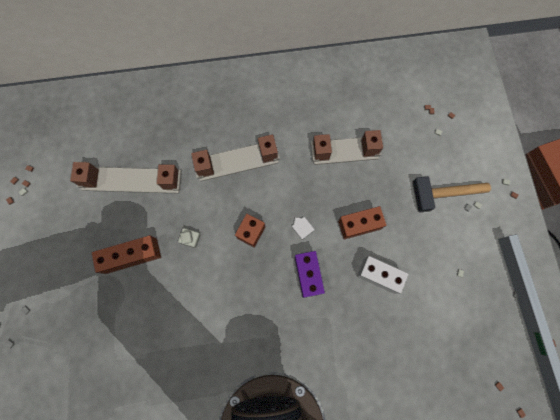

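View pics/side0.png

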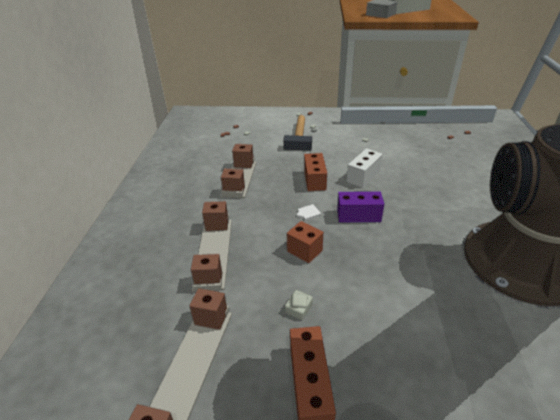

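The top view shows three kerb stubs at row ~150–180: long at columns 85–167, medium at 203–268 and short at 322–373. The red bricks are long at (126,254), short at (250,231) and medium at (362,222). The purple and white look-alikes are at (310,274) and (384,274). The side view agrees. Next I'll zoom in for accurate marks and corners.

Run:
```python
from h import *
a=load('top0')['image'][:,:,::-1]
cv2.imwrite('pics/z1.png',cv2.resize(a[130:275,65:215],None,fx=4,fy=4,interpolation=cv2.INTER_CUBIC))
cv2.imwrite('pics/z2.png',cv2.resize(a[125:265,190:390],None,fx=4,fy=4,interpolation=cv2.INTER_CUBIC))
# dark marks: blobs
for n in('top0','side0'):
    s=load(n); im=s['image'].astype(int); g=im.max(2)
    m=((g<45)).astype(np.uint8)
    k,l,st,c=cv2.connectedComponentsWithStats(m)
    for i in range(1,k):
        if 8<st[i,4]<250 : 
            q=[np.round(back(s,c[i],z)[:2],4).tolist() for z in(.055,.061)]
            print(n,np.round(c[i],1),st[i,4],q)
```

```text
top0 [363.8 144. ] 47 [[0.6221, -0.3178], [0.6198, -0.3161]]
top0 [374.1 138.7] 18 [[0.6322, -0.346], [0.6298, -0.3441]]
top0 [322.8 143.1] 18 [[0.6389, -0.217], [0.6365, -0.216]]
top0 [267.3 144.1] 18 [[0.6556, -0.0799], [0.6531, -0.0798]]
top0 [200.5 159.8] 20 [[0.6379, 0.0881], [0.6355, 0.0871]]
top0 [ 79. 171.] 21 [[0.6509, 0.3837], [0.6484, 0.3807]]
top0 [164.9 173.3] 20 [[0.6154, 0.1773], [0.6132, 0.1757]]
top0 [417.3 195.6] 133 [[0.4727, -0.4206], [0.4714, -0.4182]]
top0 [377.  216.9] 20 [[0.435, -0.3136], [0.434, -0.312]]
top0 [363.4 220.2] 21 [[0.4317, -0.2801], [0.4306, -0.2786]]
top0 [252.5 222.8] 20 [[0.463, -0.0185], [0.4618, -0.0188]]
top0 [350. 224.] 21 [[0.4272, -0.2469], [0.4262, -0.2457]]
top0 [554.5 238.4] 47 [[0.3244, -0.7184], [0.3241, -0.7141]]
top0 [246.2 233.9] 21 [[0.4388, -0.0005], [0.4377, -0.0009]]
top0 [144.4 246.8] 23 [[0.4423, 0.2381], [0.4412, 0.2361]]
top0 [129.9 251. ] 30 [[0.4372, 0.2721], [0.4361, 0.2699]]
top0 [115.  255.3] 30 [[0.4321, 0.3067], [0.431, 0.3042]]
top0 [100.2 259.5] 30 [[0.4273, 0.3409], [0.4263, 0.3383]]
top0 [306.5 259.1] 27 [[0.3
[... 1015 characters left out ...]
 261.8] 17 [[0.0029, 0.0583], [0.0077, 0.0644]]
side0 [534. 271.] 23 [[0.0328, 0.0826], [0.0373, 0.0884]]
side0 [528.6 279.5] 23 [[0.051, 0.1039], [0.0553, 0.1095]]
side0 [206.6 298.3] 34 [[0.6167, 0.1699], [0.6147, 0.1747]]
side0 [536.8 302.1] 15 [[0.0576, 0.1547], [0.0619, 0.1597]]
side0 [545.6 303.3] 9 [[0.0442, 0.1568], [0.0486, 0.1617]]
side0 [556.2 303.1] 12 [[0.0264, 0.1555], [0.031, 0.1605]]
side0 [305.9 336. ] 46 [[0.444, 0.2375], [0.444, 0.2416]]
side0 [308.8 355.7] 68 [[0.4389, 0.2716], [0.4389, 0.2754]]
side0 [312.1 377.5] 81 [[0.4335, 0.3061], [0.4335, 0.3094]]
side0 [315.5 401.6] 95 [[0.4284, 0.3407], [0.4285, 0.3436]]
side0 [146.8 418.2] 22 [[0.6524, 0.3733], [0.6501, 0.3759]]
```

View pics/z1.png

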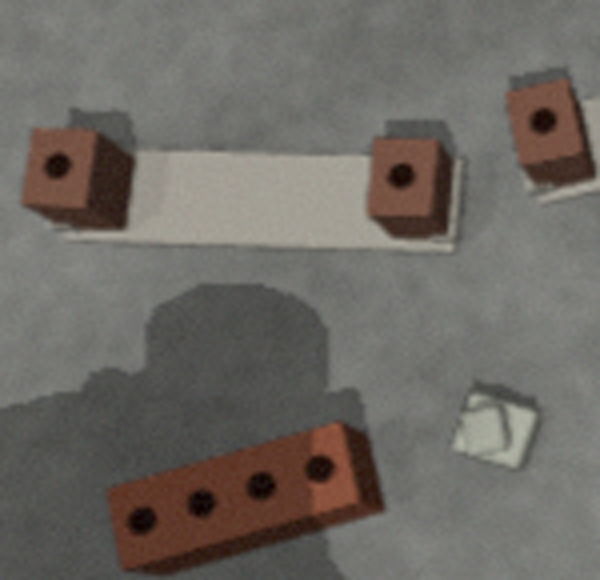

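View pics/z2.png

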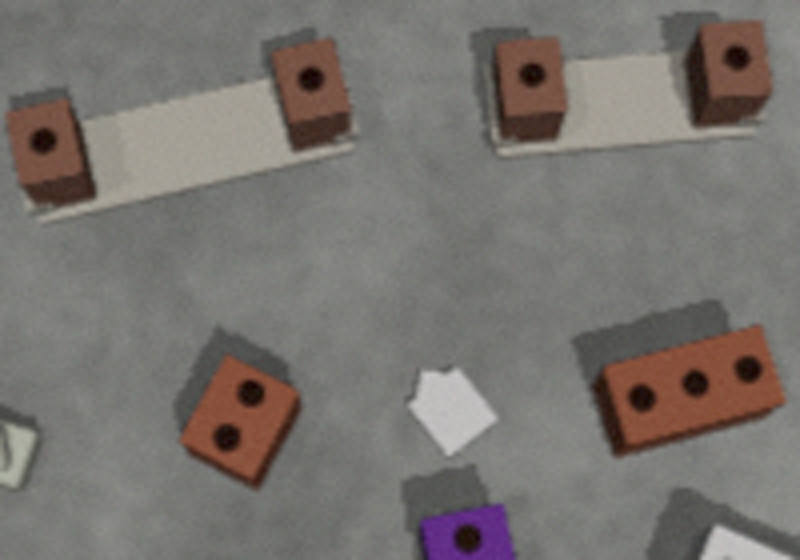

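Mark spacings match the drawing (208, 168 and 128 mm), so the positions are sound. The averages over both cameras, as (x, y, yaw):

| Item | Brick | Gap |
|---|---|---|
| Long | (.4355, .2893, 8.3°) | (.6316, .2768, −9.7°) |
| Medium | (.432, −.281, 6.7°) | (.6453, .003, 6.0°) |
| Short | (.452, −.010, 53.4°) | (.634, −.281, −3.0°) |

The tool yaw is the brick yaw − 90°. I'll start with the long brick.

jog_arm([
  [20,-34,-5,-6.1],
  [20,-34,-5,-6.1],
  [20,-34,-5,-6.1],
  [20,-34,-5,-6.1],
  [20,-34,-5,-6.1],
  [20,-34,-5,-6.1],
  [20,-34,-5,-6.1],
  [20,-34,-5,-6.1],
  [20,-34,-5,-6.1],
  [20,-34,-5,-6.1],
], fingers=87.6)

```text
clock: 0.93
tool_pos: [0.4355, 0.2908, 0.1542]
orientation: [180.0, -0.0, -81.7]
force: [0.4, 0.3, 0.8]
opening: 0.0874
```

jog_arm([
  [0,0,0,0],
  [0,0,0,0],
  [0,0,0,0],
  [0,0,-10,0],
  [0,0,-10,0],
  [0,0,-10,0],
  [0,0,-5,0],
  [0,0,0,0],
  [0,0,0,0],
  [0,0,0,0],
])

```text
clock: 1.77
tool_pos: [0.4352, 0.2931, 0.1196]
orientation: [-180.0, -0.0, -81.4]
force: [0.3, -0.4, 0.5]
opening: 0.0873
```

Run:
```python
from h import *
print(get_obs()['tool_pos'],get_obs()['orientation'],get_obs()['joint_pos'])
snap('top','t1');snap('side','s1')
a=cv2.imread('pics/t1.png');b=cv2.imread('pics/s1.png')
cv2.imwrite('pics/c1.png',cv2.resize(np.hstack([a,b]),(800,300)))
```

```text
[0.43521672 0.29305713 0.1195942 ] [-1.79987383e+02 -3.31096087e-03 -8.13514026e+01] [ 5.54056276e+01  1.06903028e+01 -2.49689553e+01  1.41048929e-02
 -5.43345107e+01 -4.67652531e+01]
```

View pics/c1.png

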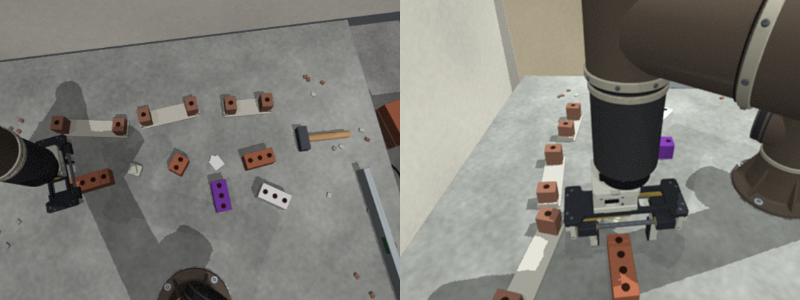

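jog_arm([
  [0,-1.8,-15,-0.3],
  [0,-1.8,-15,0],
  [0,0,-20,0],
  [0,0,-20,0],
  [0,0,-15,0],
  [0,0,-10,0],
  [0,0,-6,0],
  [0,0,-4,0],
  [0,0,0,0],
  [0,0,0,0],
])

```text
clock: 2.7
tool_pos: [0.4355, 0.2895, 0.015]
orientation: [-180.0, 0.0, -81.7]
force: [-0.2, 1.1, 0.6]
opening: 0.0876
```

Run:
```python
from h import *
o=get_obs();print(o['tool_pos'],o['orientation'],o['force'])
snap('top','t2');snap('side','s2')
a=cv2.imread('pics/t2.png');b=cv2.imread('pics/s2.png')
cv2.imwrite('pics/c2.png',cv2.resize(b[180:],(800,342)))
```

```text
[0.43546375 0.28946147 0.01500603] [-1.79963779e+02  2.61781464e-02 -8.16765557e+01] [-0.17226251  1.09630888  0.64079184]
```

View pics/c2.png

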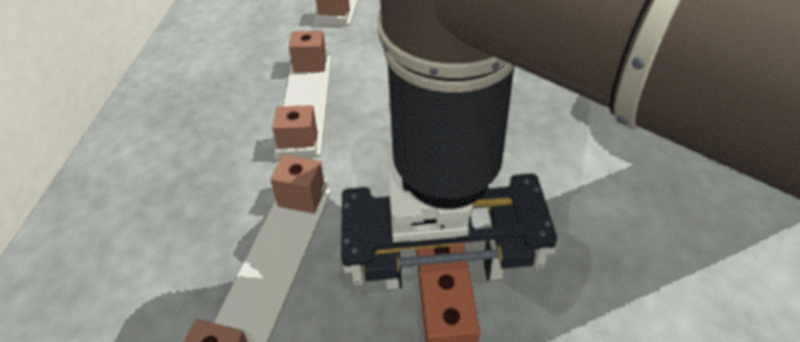

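The jaws straddle the brick, with two of its four marks still visible in front. I'll close and lift.

jog_arm([
  [0,0,0,0],
  [0,0,0,0],
  [0,0,0,0],
  [0,0,0,0],
  [0,0,0,0],
  [0,0,0,0],
  [0,0,0,0],
  [0,0,0,0],
  [0,0,0,0],
  [0,0,0,0],
], fingers=35)

```text
clock: 3.63
tool_pos: [0.4352, 0.2891, 0.0145]
orientation: [-180.0, 0.0, -81.7]
force: [0.5, 0.7, 0.0]
opening: 0.0502
```

jog_arm([
  [0,0,2,0],
  [0,0,3,0],
  [0,0,5,0],
  [0,0,10,0],
  [0,0,15,0],
  [0,0,15,0],
  [0,0,15,0],
  [0,0,10,0],
  [0,0,5,0],
  [0,0,0,0],
])

```text
clock: 4.47
tool_pos: [0.4355, 0.2896, 0.0958]
orientation: [-179.9, 0.1, -81.7]
force: [0.3, 0.3, -7.0]
opening: 0.0499
```

jog_arm([
  [10,-0.6,0,-1],
  [20,-1.4,0,-2],
  [25,-1.6,0,-2],
  [25,-1.6,0,-2],
  [25,-1.6,0,-2],
  [25,-1.6,0,-2],
  [25,-1.6,0,-2],
  [20,-1.4,0,-2],
  [15,-1,0,-2],
  [6,0,0,-1],
])

```text
clock: 5.3
tool_pos: [0.633, 0.2755, 0.092]
orientation: [179.9, -0.1, -99.9]
force: [0.6, 0.6, -6.2]
opening: 0.0499
```

jog_arm([
  [0,0,0,0],
  [0,0,0,0],
  [0,0,0,0],
  [0,0,0,0],
  [0,0,0,0],
  [0,0,0,0],
  [0,0,0,0],
  [0,0,0,0],
  [0,0,0,0],
  [0,0,0,0],
])

```text
clock: 6.13
tool_pos: [0.6311, 0.2767, 0.0945]
orientation: [-180.0, 0.0, -99.7]
force: [0.1, -0.5, -6.6]
opening: 0.05
```

Run:
```python
from h import *
o=get_obs();print(o['tool_pos'],o['orientation'],o['force'])
snap('top','t3');snap('side','s3')
a=cv2.imread('pics/t3.png');b=cv2.imread('pics/s3.png')
cv2.imwrite('pics/c3.png',cv2.resize(np.hstack([a,b]),(800,300)))
```

```text
[0.63111712 0.27673296 0.09454298] [-1.79994521e+02  4.65056398e-03 -9.96795435e+01] [ 0.11075613 -0.51479255 -6.57118771]
```

View pics/c3.png

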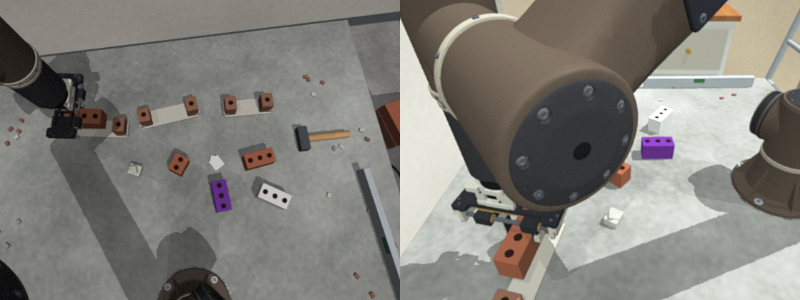

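The brick is over its gap, held level. I'll lower it gently.

jog_arm([
  [0.5,0,-4,0],
  [0,0,-8,0],
  [0,0,-12,0],
  [0,0,-14,0],
  [0,0,-12,0],
  [0,0,-8,0],
  [0,0,-6,0],
  [0,0,-4,0],
  [0,0,-2,0],
  [0,0,0,0],
])

```text
clock: 7.07
tool_pos: [0.6317, 0.2767, 0.0242]
orientation: [180.0, -0.0, -99.7]
force: [-1.0, -0.3, -7.9]
opening: 0.0497
```

jog_arm([
  [0,0,0,0],
  [0,0,0,0],
  [0,0,0,0],
  [0,0,0,0],
  [0,0,-1,0],
  [0,0,-0.5,0],
  [0,0,-0.5,0],
  [0,0,-0.5,0],
  [0,0,0,0],
  [0,0,0,0],
])

```text
clock: 7.9
tool_pos: [0.6316, 0.2767, 0.0219]
orientation: [180.0, -0.0, -99.7]
force: [0.2, 0.6, -7.2]
opening: 0.0497
```

jog_arm([
  [0,0,-0.5,0],
  [0,0,-0.5,0],
  [0,0,-0.4,0],
  [0,0,0,0],
  [0,0,0,0],
  [0,0,0,0],
  [0,0,0,0],
  [0,0,0,0],
  [0,0,0,0],
  [0,0,0,0],
])

```text
clock: 8.73
tool_pos: [0.6316, 0.2767, 0.0206]
orientation: [180.0, -0.0, -99.7]
force: [-0.4, 0.2, -6.9]
opening: 0.05
```

jog_arm([
  [0,0,-0.4,0],
  [0,0,-0.4,0],
  [0,0,-0.4,0],
  [0,0,0,0],
  [0,0,0,0],
  [0,0,0,0],
  [0,0,0,0],
  [0,0,0,0],
  [0,0,0,0],
  [0,0,0,0],
])

```text
clock: 9.57
tool_pos: [0.6317, 0.2767, 0.0205]
orientation: [-180.0, 0.0, -99.7]
force: [-5.8, -0.2, 5.7]
opening: 0.0498
```

Contact with the bed at 0.0205, as expected. I'll release and rise.

jog_arm([
  [0,0,0,0],
  [0,0,0,0],
  [0,0,0,0],
  [0,0,0,0],
  [0,0,0,0],
  [0,0,0,0],
  [0,0,0,0],
  [0,0,0,0],
  [0,0,0,0],
  [0,0,0,0],
], fingers=87.6)

```text
clock: 10.4
tool_pos: [0.6317, 0.2767, 0.0193]
orientation: [180.0, 0.0, -99.7]
force: [-0.2, 0.2, -0.0]
opening: 0.0876
```

jog_arm([
  [0,0,5,0],
  [0,0,10,0],
  [0,0,15,0],
  [0,0,15,0],
  [0,0,20,0],
  [0,0,20,0],
  [0,0,10,0],
  [0,0,5,0],
  [0,0,0,0],
  [0,0,0,0],
])

```text
clock: 11.23
tool_pos: [0.6312, 0.2766, 0.1189]
orientation: [180.0, -0.0, -99.7]
force: [0.8, 0.7, -0.9]
opening: 0.0877
```

jog_arm([
  [-18,-28.6,0,6.3],
  [-18,-28.6,0,6.3],
  [-18,-28.6,0,6.3],
  [-18,-28.6,0,6.3],
  [-18,-28.6,0,6.3],
  [-18,-28.6,0,6.3],
  [-18,-28.6,0,6.3],
  [-18,-28.6,0,6.3],
  [-18,-28.6,0,6.3],
  [-18,-28.6,0,6.3],
])

```text
clock: 12.07
tool_pos: [0.4497, -0.0108, 0.1182]
orientation: [179.9, 0.1, -36.4]
force: [0.4, -0.2, 0.3]
opening: 0.0873
```

jog_arm([
  [0,0,0,0],
  [0,0,0,0],
  [0,0,0,0],
  [0,0,0,0],
  [0,0,0,0],
  [0,0,0,0],
  [0,0,0,0],
  [0,0,0,0],
  [0,0,0,0],
  [0,0,0,0],
])

```text
clock: 12.9
tool_pos: [0.4516, -0.0092, 0.1193]
orientation: [180.0, 0.0, -36.7]
force: [0.1, -1.0, -0.2]
opening: 0.0875
```

Run:
```python
from h import *
o=get_obs();print(o['tool_pos'],o['orientation'],o['force'])
snap('top','t4');snap('side','s4')
a=cv2.imread('pics/t4.png');b=cv2.imread('pics/s4.png')
cv2.imwrite('pics/c4.png',cv2.resize(np.hstack([a,b]),(800,300)))
```

```text
[ 0.45164915 -0.00919757  0.11930868] [ 1.79994378e+02  4.12714460e-03 -3.66785826e+01] [ 0.13330595 -1.03949261 -0.17710212]
```

View pics/c4.png

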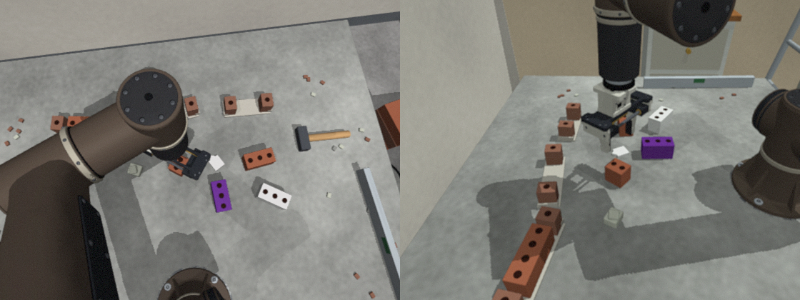

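The long brick sits in its gap in the side view. Next I'll lower onto the short brick.

jog_arm([
  [0.4,-0.6,-10,0],
  [0,0,-16,0],
  [0,0,-20,0],
  [0,0,-20,0],
  [0,0,-15,0],
  [0,0,-10,0],
  [0,0,-8,0],
  [0,0,-5,0],
  [0,0,0,0],
  [0,0,0,0],
])

```text
clock: 13.83
tool_pos: [0.4522, -0.0099, 0.0155]
orientation: [180.0, -0.0, -36.7]
force: [0.3, 0.5, 0.2]
opening: 0.0875
```

Run:
```python
from h import *
snap('side','s5')
b=cv2.imread('pics/s5.png')
cv2.imwrite('pics/c5.png',cv2.resize(b[100:320,180:420],None,fx=2.5,fy=2.5))
```

```text
(no output)
```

View pics/c5.png

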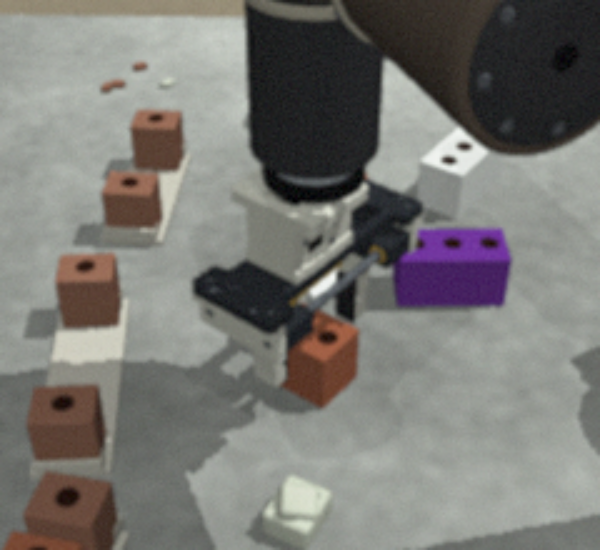

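The fingers straddle the short brick. I'll grip and lift.

jog_arm([
  [0,0,0,0],
  [0,0,0,0],
  [0,0,0,0],
  [0,0,0,0],
  [0,0,0,0],
  [0,0,0,0],
  [0,0,0,0],
  [0,0,0,0],
  [0,0,0,0],
  [0,0,0,0],
], fingers=35)

```text
clock: 14.72
tool_pos: [0.452, -0.0099, 0.0154]
orientation: [-180.0, -0.0, -36.7]
force: [-0.7, -0.4, 1.7]
opening: 0.0497
```

jog_arm([
  [0,0,2,0],
  [0,0,3,0],
  [0,0,5,0],
  [0,0,10,0],
  [0,0,15,0],
  [0,0,15,0],
  [0,0,15,0],
  [0,0,10,0],
  [0,0,5,0],
  [0,0,0,0],
])

```text
clock: 15.55
tool_pos: [0.4527, -0.0097, 0.0965]
orientation: [-179.9, -0.1, -36.7]
force: [0.0, 0.0, -3.5]
opening: 0.0496
```

jog_arm([
  [7.3,-10.8,1,-2.3],
  [14.5,-21.7,1,-4.5],
  [21.8,-32.5,0,-6.8],
  [21.8,-32.5,0,-6.8],
  [21.8,-32.5,0,-6.8],
  [21.8,-32.5,0,-6.8],
  [21.8,-32.5,0,-6.8],
  [21.8,-32.5,0,-6.8],
  [16.3,-24.4,0,-5],
  [12.6,-19.3,0,-3.7],
])

```text
clock: 16.38
tool_pos: [0.6338, -0.2835, 0.0951]
orientation: [179.9, 0.0, -93.4]
force: [0.2, 0.3, -1.6]
opening: 0.05
```

jog_arm([
  [0,0,0,0],
  [0,0,0,0],
  [0,0,0,0],
  [0,0,0,0],
  [0,0,0,0],
  [0,0,0,0],
  [0,0,0,0],
  [0,0,0,0],
  [0,0,0,0],
  [0,0,0,0],
])

```text
clock: 17.22
tool_pos: [0.6335, -0.281, 0.0975]
orientation: [-180.0, -0.0, -93.0]
force: [0.5, -0.2, -2.2]
opening: 0.05
```

Run:
```python
from h import *
o=get_obs();print(o['tool_pos'],o['orientation'],o['force'])
snap('top','t6');snap('side','s6')
a=cv2.imread('pics/t6.png');b=cv2.imread('pics/s6.png')
cv2.imwrite('pics/c6.png',cv2.resize(np.hstack([a,b]),(800,300)))
```

```text
[ 0.63354683 -0.28096366  0.09751706] [-1.79988846e+02 -1.24543768e-03 -9.29718347e+01] [ 0.49887471 -0.23958904 -2.16624283]
```

View pics/c6.png

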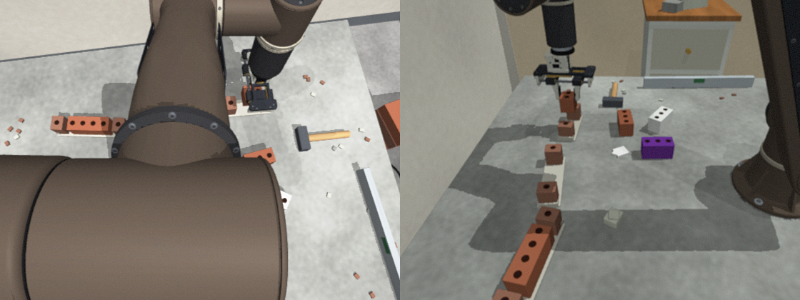

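View pics/s6.png

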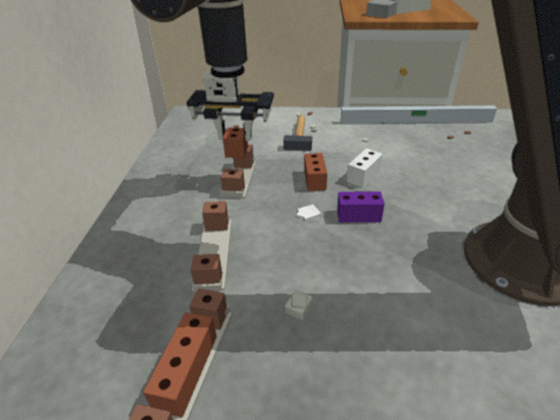

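The long brick lies in line with open joints. The short brick hangs over its gap at about (236,142) in the side view, so I'll lower it.

jog_arm([
  [0.4,0,-4,0],
  [0,0,-10,0],
  [0,0,-14,0],
  [0,0,-14,0],
  [0,0,-12,0],
  [0,0,-8,0],
  [0,0,-5,0],
  [0,0,-3,0],
  [0,0,-2,0],
  [0,0,0,0],
])

```text
clock: 18.15
tool_pos: [0.6341, -0.2811, 0.0254]
orientation: [-180.0, -0.0, -93.0]
force: [-0.3, 0.3, -2.6]
opening: 0.0496
```

jog_arm([
  [0,0,0,0],
  [0,0,-1,0],
  [0,0,-0.6,0],
  [0,0,-0.5,0],
  [0,0,-0.5,0],
  [0,0,-0.5,0],
  [0,0,0,0],
  [0,0,0,0],
  [0,0,0,0],
  [0,0,0,0],
])

```text
clock: 18.98
tool_pos: [0.634, -0.2811, 0.0223]
orientation: [-180.0, -0.0, -93.0]
force: [-0.4, -0.6, -3.6]
opening: 0.0498
```

jog_arm([
  [0,0,-0.4,0],
  [0,0,-0.4,0],
  [0,0,-0.4,0],
  [0,0,-0.3,0],
  [0,0,0,0],
  [0,0,0,0],
  [0,0,0,0],
  [0,0,0,0],
  [0,0,0,0],
  [0,0,0,0],
])

```text
clock: 19.82
tool_pos: [0.634, -0.2811, 0.0215]
orientation: [-180.0, -0.0, -93.0]
force: [-3.5, 1.8, 6.8]
opening: 0.0497
```

Contact. I'll release and rise.

jog_arm([
  [0,0,0,0],
  [0,0,0,0],
  [0,0,0,0],
  [0,0,0,0],
  [0,0,0,0],
  [0,0,0,0],
  [0,0,0,0],
  [0,0,0,0],
  [0,0,0,0],
  [0,0,0,0],
], fingers=87.6)

```text
clock: 20.65
tool_pos: [0.6339, -0.2811, 0.0208]
orientation: [-180.0, -0.0, -93.0]
force: [0.2, -0.2, -0.2]
opening: 0.0876
```

jog_arm([
  [0,0,5,0],
  [0,0,10,0],
  [0,0,15,0],
  [0,0,15,0],
  [0,0,20,0],
  [0,0,20,0],
  [0,0,10,0],
  [0,0,5,0],
  [0,0,0,0],
  [0,0,0,0],
])

```text
clock: 21.48
tool_pos: [0.6336, -0.2809, 0.1203]
orientation: [180.0, 0.0, -93.0]
force: [0.7, 0.2, -0.3]
opening: 0.0875
```

jog_arm([
  [-10,0,0,1],
  [-20,0,0,1],
  [-25,0,0,1],
  [-25,0,0,1],
  [-25,0,0,1],
  [-25,0,0,1],
  [-25,0,0,1],
  [-25,0,0,1],
  [-15,0,0,1],
  [-6.7,0,0,0.7],
])

```text
clock: 22.32
tool_pos: [0.4289, -0.2807, 0.1199]
orientation: [179.9, 0.1, -83.3]
force: [0.7, 0.8, -0.6]
opening: 0.0875
```

jog_arm([
  [0,0,0,0],
  [0,0,0,0],
  [0,0,0,0],
  [0,0,0,0],
  [0,0,0,0],
  [0,0,0,0],
  [0,0,0,0],
  [0,0,0,0],
  [0,0,0,0],
  [0,0,0,0],
])

```text
clock: 23.15
tool_pos: [0.4323, -0.2811, 0.1208]
orientation: [-180.0, -0.0, -83.3]
force: [0.4, 0.8, -0.8]
opening: 0.0877
```

Run:
```python
from h import *
o=get_obs();print(o['tool_pos'],o['orientation'],o['force'])
snap('side','s7')
b=cv2.imread('pics/s7.png')
cv2.imwrite('pics/c7.png',cv2.resize(b[60:260,160:420],None,fx=3,fy=3))
```

```text
[ 0.43227526 -0.28111731  0.1207802 ] [-1.79998766e+02 -2.15362854e-03 -8.32833529e+01] [ 0.37005366  0.80202387 -0.76691932]
```

View pics/c7.png

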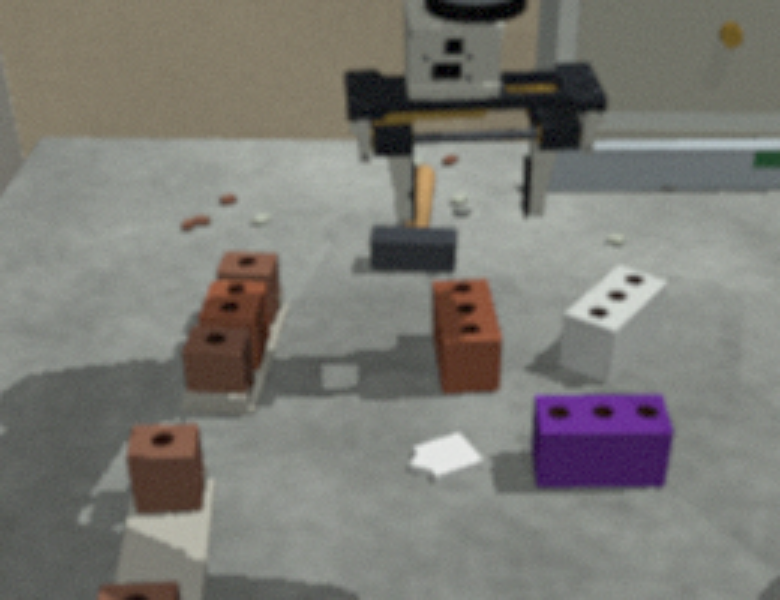

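jog_arm([
  [0,0,-10,0],
  [0,0,-16,0],
  [0,0,-20,0],
  [0,0,-20,0],
  [0,0,-15,0],
  [0,0,-11,0],
  [0,0,-8,0],
  [0,0,-5,0],
  [0,0,0,0],
  [0,0,0,0],
])

```text
clock: 24.03
tool_pos: [0.4324, -0.2812, 0.0158]
orientation: [180.0, -0.0, -83.3]
force: [0.5, -0.7, -0.2]
opening: 0.0876
```

Run:
```python
from h import *
snap('side','s8')
b=cv2.imread('pics/s8.png')
cv2.imwrite('pics/c8.png',cv2.resize(b[60:260,160:420],None,fx=3,fy=3))
```

```text
(no output)
```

View pics/c8.png

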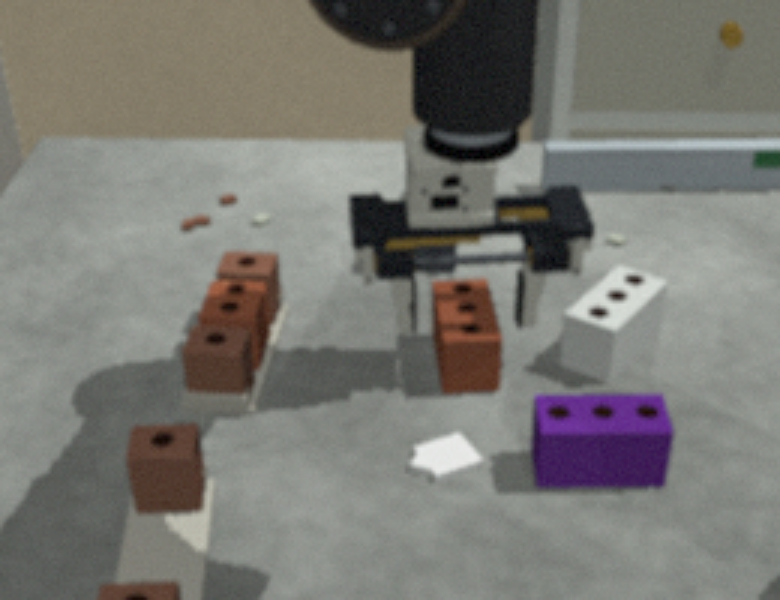

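Run:
```python
from h import *
s=load('s8'); b=np.radians(6.7);ux=np.array([np.cos(b),np.sin(b),0]);uy=np.array([-np.sin(b),np.cos(b),0])
c=np.array([.4324,-.2812,0])
f=lambda P:np.round((proj(s,P)-[160,60])*3).tolist()
print('tips inner',f([c+ux*k+[0,0,.016] for k in(.044,-.044,.065,-.065)]))
print('marks',f([c+uy*k+[0,0,.055] for k in(.0335,0,-.0335)]))
for m in ((463,288),(466,308),(470,328)): print(back(s,np.array(m)/3+[160,60],.055))
```

```text
tips inner [[415.0, 347.0], [515.0, 343.0], [391.0, 349.0], [539.0, 342.0]]
marks [[471.0, 328.0], [466.0, 307.0], [462.0, 287.0]]
[ 0.43552219 -0.31282754  0.055     ]
[ 0.43267004 -0.27950648  0.055     ]
[ 0.42911979 -0.24781712  0.055     ]
```

Run:
```python
from h import *
b=cv2.imread('pics/s8.png')
z=cv2.resize(b[130:200,270:365],None,fx=8,fy=8,interpolation=cv2.INTER_CUBIC)
s=load('s8'); bb=np.radians(6.7);ux=np.array([np.cos(bb),np.sin(bb),0])
for k in(.044,-.044,.065,-.065):
    p=(proj(s,np.array([.4324,-.2812,.016])+ux*k)[0]-[270,130])*8; cv2.circle(z,tuple(int(v) for v in p),4,(0,255,0),-1)
cv2.imwrite('pics/c9.png',z)
```

```text
(no output)
```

View pics/c9.png

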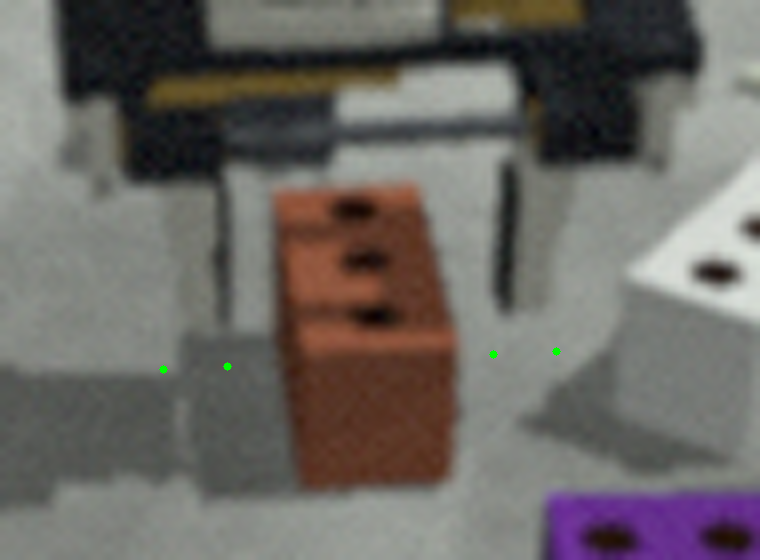

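Run:
```python
from h import *
out=[]
for n,c,b,x0,y0,w,h in(('s5',[.4522,-.0099,.0155],53.4,250,180,110,90),('s2',[.4355,.2895,.015],8.3,220,280,190,140),('s7',[.4323,-.2811,.1208],6.7,270,70,110,90)):
    s=load(n);im=cv2.imread('pics/%s.png'%n);k=400/w
    z=cv2.resize(im[y0:y0+h,x0:x0+w],None,fx=k,fy=k,interpolation=cv2.INTER_CUBIC)
    bb=np.radians(b);ux=np.array([np.cos(bb),np.sin(bb),0])
    for d in(.044,-.044,.065,-.065):
        p=(proj(s,np.array(c)+ux*d)[0]-[x0,y0])*k; cv2.circle(z,tuple(int(v) for v in p),3,(0,255,0),-1)
    out.append(z)
m=max(o.shape[0] for o in out)
out=[cv2.copyMakeBorder(o,0,m-o.shape[0],0,0,cv2.BORDER_CONSTANT) for o in out]
cv2.imwrite('pics/c10.png',cv2.resize(np.hstack(out),(800,int(m*800/1200))))
```

```text
(no output)
```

View pics/c10.png

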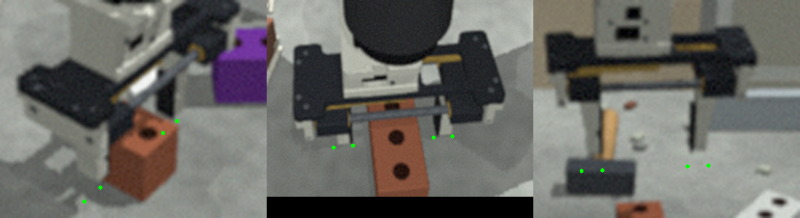

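In every view the drawn fingertips end about 10 px short of the reported TCP. That offset is constant and both earlier grasps held, so I'll go on the same way. The brick's own marks match to within 2 mm.

jog_arm([
  [0,0,0,0],
  [0,0,0,0],
  [0,0,0,0],
  [0,0,0,0],
  [0,0,0,0],
  [0,0,0,0],
  [0,0,0,0],
  [0,0,0,0],
  [0,0,0,0],
  [0,0,0,0],
], fingers=35)

```text
clock: 24.92
tool_pos: [0.4326, -0.2811, 0.0159]
orientation: [-180.0, -0.0, -83.3]
force: [0.6, -0.1, 0.5]
opening: 0.0495
```

jog_arm([
  [0,0,2,0],
  [0,0,3,0],
  [0,0,5,0],
  [0,0,10,0],
  [0,0,15,0],
  [0,0,15,0],
  [0,0,15,0],
  [0,0,10,0],
  [0,0,5,0],
  [0,0,0,0],
])

```text
clock: 25.75
tool_pos: [0.4329, -0.2813, 0.0971]
orientation: [-179.9, -0.0, -83.3]
force: [-0.0, 0.1, -6.0]
opening: 0.0496
```

jog_arm([
  [8.5,11.4,1,0],
  [17,22.7,1,0],
  [25.5,34.1,0,-0.1],
  [25.5,34.1,0,-0.1],
  [25.5,34.1,0,-0.1],
  [25.5,34.1,0,-0.1],
  [25.5,34.1,0,-0.1],
  [25.5,34.1,0,-0.1],
  [19,25.6,0,-0.1],
  [14.9,20,0,0],
])

```text
clock: 26.58
tool_pos: [0.6422, 0.0014, 0.0962]
orientation: [179.9, -0.0, -83.9]
force: [0.3, -1.7, -4.9]
opening: 0.0496
```

jog_arm([
  [0,0,0,0],
  [0,0,0,0],
  [0,0,0,0],
  [0,0,0,0],
  [0,0,0,0],
  [0,0,0,0],
  [0,0,0,0],
  [0,0,0,0],
  [0,0,0,0],
  [0,0,0,0],
])

```text
clock: 27.42
tool_pos: [0.6414, -0.0013, 0.0979]
orientation: [-180.0, 0.0, -84.0]
force: [-0.4, 0.3, -5.8]
opening: 0.0502
```

Run:
```python
from h import *
o=get_obs();print(o['tool_pos'],o['orientation'],o['force'])
snap('side','s11')
```

```text
[ 0.64136494 -0.00131808  0.0979327 ] [-1.79984203e+02  2.97872804e-03 -8.39981956e+01] [-0.40734134  0.34101269 -5.77424435]
```

View pics/s11.png

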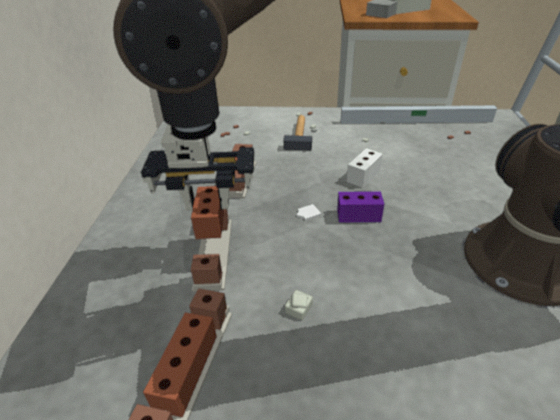

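I'm short by about 4 mm in x and y, because the speed was clamped. I'll correct that, then lower.

jog_arm([
  [2,2.2,-4,0],
  [2,2.1,-10,0],
  [0,0,-14,0],
  [0,0,-14,0],
  [0,0,-12,0],
  [0,0,-8,0],
  [0,0,-5,0],
  [0,0,-3,0],
  [0,0,-2,0],
  [0,0,0,0],
])

```text
clock: 28.3
tool_pos: [0.6455, 0.0032, 0.0257]
orientation: [-180.0, -0.0, -84.0]
force: [-0.1, -0.3, -6.1]
opening: 0.0499
```

jog_arm([
  [0,0,0,0],
  [0,0,-1,0],
  [0,0,-0.6,0],
  [0,0,-0.5,0],
  [0,0,-0.5,0],
  [0,0,-0.5,0],
  [0,0,0,0],
  [0,0,0,0],
  [0,0,0,0],
  [0,0,0,0],
])

```text
clock: 29.13
tool_pos: [0.6454, 0.0031, 0.0227]
orientation: [-180.0, -0.0, -84.0]
force: [-0.4, -0.5, -5.8]
opening: 0.0498
```

jog_arm([
  [0,0,-0.4,0],
  [0,0,-0.4,0],
  [0,0,-0.4,0],
  [0,0,-0.3,0],
  [0,0,0,0],
  [0,0,0,0],
  [0,0,0,0],
  [0,0,0,0],
  [0,0,0,0],
  [0,0,0,0],
])

```text
clock: 29.97
tool_pos: [0.6454, 0.0031, 0.0219]
orientation: [-180.0, -0.0, -84.0]
force: [-5.2, 1.2, 6.2]
opening: 0.0497
```

jog_arm([
  [0,0,0,0],
  [0,0,0,0],
  [0,0,0,0],
  [0,0,0,0],
  [0,0,0,0],
  [0,0,0,0],
  [0,0,0,0],
  [0,0,0,0],
  [0,0,0,0],
  [0,0,0,0],
], fingers=87.6)

```text
clock: 30.8
tool_pos: [0.6454, 0.0031, 0.0211]
orientation: [-180.0, 0.0, -84.0]
force: [-0.0, -0.4, -0.9]
opening: 0.0876
```

jog_arm([
  [0,0,5,0],
  [0,0,10,0],
  [0,0,15,0],
  [0,0,20,0],
  [0,0,20,0],
  [0,0,20,0],
  [0,0,20,0],
  [0,0,20,0],
  [0,0,10,0],
  [0,0,5,0],
])

```text
clock: 31.63
tool_pos: [0.6463, 0.0033, 0.1689]
orientation: [-179.8, 0.0, -84.0]
force: [-0.3, 0.0, 0.0]
opening: 0.0879
```

jog_arm([
  [-10,35,0,0],
  [-10,35,0,0],
  [-10,35,0,0],
  [-10,35,0,0],
  [-10,35,0,0],
  [-10,35,0,0],
  [-10,35,0,0],
  [-10,35,0,0],
  [-10,35,0,0],
  [-10,35,0,0],
])

```text
clock: 32.47
tool_pos: [0.5441, 0.3544, 0.1654]
orientation: [179.9, -0.0, -84.0]
force: [1.2, -0.3, -0.4]
opening: 0.0879
```

jog_arm([
  [-25,25,0,0],
  [-25,25,0,0],
  [-25,25,0,0],
  [-25,25,0,0],
  [-25,25,0,0],
  [-25,25,0,0],
  [-25,25,0,0],
  [-25,25,0,0],
  [-25,25,0,0],
  [-25,25,0,0],
])

```text
clock: 33.3
tool_pos: [0.2937, 0.6037, 0.1654]
orientation: [180.0, -0.1, -84.0]
force: [1.4, 0.5, 1.4]
opening: 0.0878
```

Run:
```python
from h import *
for n in('top','side'): snap(n,n+'9')
s=load('top9'); g=s['image'].astype(int).max(2)
for n in('top9','side9'):
    s=load(n); g=s['image'].astype(int).max(2)
    k,l,st,c=cv2.connectedComponentsWithStats((g<48).astype(np.uint8))
    for i in range(1,k):
        if 8<st[i,4]<150:
            a,b=back(s,c[i],.061)[:2]
            if .59<a<.68 and abs(b)<.42: print(n,np.round(c[i],1),st[i,4],round(a,4),round(b,4))
a=cv2.imread('pics/top9.png'); cv2.imwrite('pics/z9.png',cv2.resize(a[125:275,60:400],(800,353)))
```

```text
top9 [363.8 143.9] 58 0.6199 -0.3162
top9 [374.  138.9] 20 0.6294 -0.3439
top9 [354.6 140.5] 17 0.6319 -0.2953
top9 [322.8 143.2] 20 0.636 -0.2158
top9 [335.3 145.8] 14 0.625 -0.2454
top9 [342.9 141.6] 17 0.6333 -0.2659
top9 [267.2 144.2] 20 0.6527 -0.0797
top9 [247.4 148.8] 19 0.6478 -0.0296
top9 [234.  151.9] 20 0.6443 0.004
top9 [221.  154.9] 20 0.6411 0.0364
top9 [200.4 159.7] 21 0.6357 0.0874
top9 [ 79. 171.] 21 0.6484 0.3807
top9 [101.1 171.4] 19 0.6399 0.3281
top9 [115.3 171.9] 22 0.6337 0.294
top9 [129.9 172.1] 22 0.6282 0.2592
top9 [144.  172.4] 19 0.6227 0.2255
top9 [165.  173.2] 21 0.6134 0.1755
side9 [214. 206.] 13 0.6547 -0.0813
side9 [211.1 220.8] 11 0.6504 -0.0304
side9 [209.4 231.1] 14 0.6469 0.0025
side9 [207.6 242.3] 18 0.6433 0.0359
side9 [204.9 260.8] 26 0.6374 0.0865
side9 [206.5 298.4] 39 0.6149 0.175
side9 [194.3 322.5] 42 0.6238 0.2243
side9 [185.1 341.1] 51 0.6298 0.2588
side9 [175.  361.6] 57 0.6356 0.2936
side9 [164.3 383.8] 69 0.6412 0.3281
side9 [146.6 418.1] 25 0.6503 0.3758
```

View pics/z9.png

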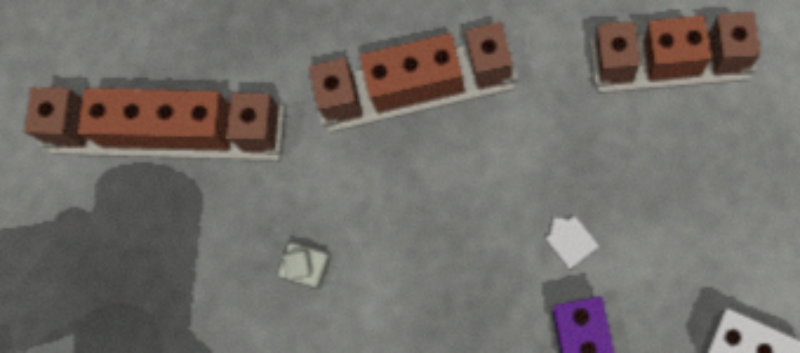

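View pics/side9.png

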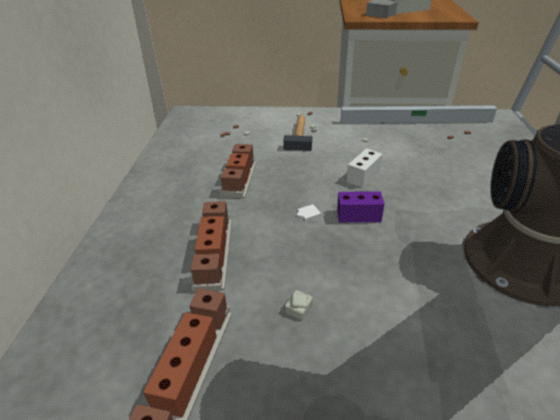

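All three bricks are centred within about 2 mm of their gap centres and in line. I'll let the arm settle, then hand in.

jog_arm([
  [0,0,0,0],
  [0,0,0,0],
  [0,0,0,0],
  [0,0,0,0],
  [0,0,0,0],
  [0,0,0,0],
  [0,0,0,0],
  [0,0,0,0],
  [0,0,0,0],
  [0,0,0,0],
])

```text
clock: 34.23
tool_pos: [0.2954, 0.6031, 0.1662]
orientation: [180.0, 0.0, -84.0]
force: [1.0, -0.2, -0.8]
opening: 0.0877
```

```bash
python3 -c "
from h import *
print(close_job())"
```

```text
the job is handed in; nothing more can be done
None
```

All three bricks are laid, each in the gap of its own size. I lowered each one until the wrist force showed it resting on the mortar bed, released it and backed the arm away. The job was handed in at about 34 s of the 96 s allowed.

- **Placement:** in the last top picture each brick's marks lie within about 1.5 mm of its gap's centre and in line with the old bricks, with both joints open. The side picture agreed within about 2 mm for the long and medium bricks. For the short brick I measured only from the top picture.
- **Height:** each brick touched its bed about 6 mm higher than where it was picked up, which matches the bed thickness.
- **Bystanders:** the plaster, shard and hammer looked unmoved in the pictures; I did not measure them.
- **Disagreement:** the fingertips in the side pictures consistently ended about 10 px short of the reported TCP. I did not find out why, but all three grips held and it did not affect the placing.

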